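# Put the vegetable left on the board back in its own half of the sliding-lid box

## Task

A garlic bulb and a tomato are out: the one in the bowl is for tonight and stays there, the one left lying on the round board goes back into the wooden vegetable box, into whichever half already holds its own kind. The clear lid slides in grooves and is held by a stop lip, so lift its pull end over the lip to slide it out, and when the vegetable is in its half close the box again, lid fully home and lying flat with its end down behind the lip. Leave everything else where it stands.

Things in the scene. Friction and masses are not known exactly. Their poses are not given: they have to be found in the camera images.
- veg_box: fixed light-wood box, 248 long (x) x 156 wide (y; 164 at the mouths) x 90; origin: centre of its underside. -x end = front, where the lid comes out. A 6 mm partition at x = 0, 67 high, parts it into a front and a rear half. The lid rests on the side walls' ledges at z = 72 (|y| 66 to 78). In the front half nothing stands above z = 72 but the stop lip; the rear wall stands 90 high.
- front_half (a point): centre of the inner floor of the front half, 6 above the box's underside, at box x -59, y 0. The half is 112 (box x) x 132 (box y), 66 deep to the ledges. Axes as the box's.
- rear_half (a point): centre of the inner floor of the rear half, at box x 59, y 0, z 6; same inner size as the front half. Axes as the box's.
- stop_lip (a point): middle of the top edge of the stop lip on the front wall: box x -121.5, y 0, z 77. The lip is 5 thick and stands 5 above the ledges.
- groove_mouth (a point): middle between the mouths of the two side grooves, at ledge height: box x 5, y 0, z 72. The grooves run from here back to x 115: cheeks at |y| = 73, upper rails reaching in to |y| = 67, underside at z = 85, top at 90 (13 high for the 4 mm lid: it can rise about 9 flat, more at its front end). In front of the mouth the cheeks flare out a little.
- box_lid: loose clear plastic lid, 231 (x) x 142 (y) x 4, about 130 g, rear corners cut back 6 x 10; origin: centre of its underside, axes as the box's when shut. Shut: origin at box x -2 (+-1.5), y 0, z 72; 2 side play. Off: raise the pull end 6 to 12, slide to box -x by 125 or more, lift. Back on: rear edge into the grooves, slide to box +x until the front edge drops behind the lip.
- lid_pull (a point): middle of the lid's wooden pull, a plain upright bar 34 long (lid x) x 16 wide (lid y) x 22 high standing on the lid's top, 95 mm in front (-x) of the lid's origin and 15 above its underside. Grip it across its 16 mm width.
- garlic_in: garlic bulb, 61 x 60 x 59 high, 42 g, stored in one half of the box (either), towards one side wall; origin: centre of its underside when upright.
- tomato_in: tomato, 56 x 58 x 62 high, 83 g, stored in the other half of the box, towards one side wall; origin: centre of its underside when upright.
- garlic_out: garlic bulb, same shape and size as garlic_in, starts either on the round board or in the bowl; origin as garlic_in.
- tomato_out: tomato, same shape and size as tomato_in, starts where garlic_out does not: on the round board or in the bowl; origin as tomato_in.
- round_board: fixed round wooden board, 150 diameter x 8 thick, on the worktop; origin: centre of its underside.
- bowl: loose white rice bowl, 115 diameter x 52 high, inner floor 8 up; origin: centre of its underside.
- onion: bystander: onion, 82 x 83 x 94 high; origin: centre of its underside.
- jar: bystander: squat screw-lid jar, 60 diameter x 80 high; origin: centre of its underside.
- glass: bystander: tumbler, 80 diameter x 88 high; origin: centre of its underside.
- peeler: bystander: peeler lying flat, 170 (x) x 25 (y) x 18 high; origin: centre of its underside.
- timer: bystander: round kitchen timer, 67 diameter x 49 high; origin: centre of its underside.
- tin: bystander: flat closed food tin, 86 diameter x 40 high; origin: centre of its underside.
Not all that is in view belongs to the job. What is shaped like the tomato_out but green is not meant.

How it is judged:
By the outcome, as a careful person would: the job done as asked, in the order asked, and still so for the second after the job is handed in, with the robot touching nothing.
It also fails if it takes over 72 s, if anything falls off the work surface, if the arm or the gripper's body presses on something with over 40 N, if the wrist force passes 120 N, or if a joint passes its speed limit or range.

## Robot

A 7-joint arm with a two-finger parallel gripper is mounted at the origin on a cart in front of the work surface, level with it; the furniture and walls round the work are solid. World frame = base frame: x ahead of the robot, y to its left, z up, the work surface at z = 0. Lengths are in m, angles in rad, forces in N, time in s.
With the tool pointing down it reaches from about 0.4 to 0.875 m from the base axis. Payload 6.5 kg.
Tool frame: the origin (TCP) lies on the front face of the gripper's body, between the roots of the fingers; the fingertips stand 64 mm ahead of it and the grasp point (between the pads) lies 45 mm ahead of it; z points along the fingers, y is the line along which they close (so a half turn about z gives the same grasp; the last joint's range is limited). The gripper opens to 88 mm and grips with 3 to 60 N. Pads are 18 mm wide; open, the fingers measure 123 mm over their backs; the gripper's body (75 mm by 187 mm) begins 45 mm behind the grasp point.
Start: joints at [-1.209, 0.536, -0.004, 1.538, 0.003, 1.067, -0.071], TCP at [0.27, 0.591, 0.303] pointing down, gripper open.
Joint ranges: [-2.7, 2.7], [-0.37, 2.16], [-1.27, 1.26], [0.24, 2.4], [-1.31, 4.45], [0.19, 1.91], [-2.76, 2.76]. Speed limits (rad/s): [2.39, 2.39, 3.14, 3.14, 3.14, 3.14, 3.14].

## Interface

Orientations are given as a unit quaternion [w, x, y, z].
In Python, from rig import robot gives the robot as it stands.
- The arm moves only by the tool step_arm, never from a script. Its argument "deltas" is a list of rows, each an object of numbers: "ax", "ay", "az": the turn, a rotation vector about the world's x, y, z in rad; "x", "y", "z": the shift along the world's x, y, z in cm; "fingers": the closure, from -1 (fully open) to 1 (shut). In form: [{"ax": .., "ay": .., "az": .., "x": .., "y": .., "z": .., "fingers": ..}, ...]. A call has 1 to 8 rows; each row is the pose to reach, as a shift and turn from the pose commanded when the call began; what a row does not reach only later rows make up. A row lasts 1/10 s, in which the tool goes at most 50 mm and 8.59 degrees, less where a joint would pass 70% of its speed; a pose out of reach is approached as far as the arm can. A call with a gripper value outside its range is refused whole. The fingers move at their own pace and stop on an object; "squeeze" is the grip in N (left out, the last holds). Time passes only in rows, so rows that repeat a pose let the fingers close. It gives the time, the measured TCP pose, the force, the opening and the grip force at its end, in the units of the state.
- robot.get_state(): the state, without advancing time (a new reading comes with each control period).
- robot.grab_frame(name): name is "scene" or "side" or "wrist"; returns a dict with "pixels" (400x640x3 uint8, blue, green, red), "camera_matrix" (3x3 intrinsics, pixels), "pose" (4x4, takes a point from camera to world coordinates). Camera axes: x right, y up, looking along -z (the intrinsics and any distortion apply to the point x, -y, -z); pixel columns grow to the right and rows downward; lengths in m; the calibration is good to about 2 mm. The wrist camera is an equidistant fisheye: a pixel r from the principal point sees the ray r / f radians off the axis. A picture is of the moment at which its call begins. There is no depth.
- robot.close_job(): hands the job in; it is judged then, once.
The state is a dict: "time": time; "q": joint angles; "joint_vel": joint speeds; "effort": joint torques, N m; "position": TCP position; "ee_rot": TCP orientation; "force": force on the tool from outside, world axes, zero at the start; "wrist_torque": the same for the moment, N m; "finger_gap": opening from 0.0 (shut) to 1.0 (fully open); "finger_force": force on a finger pad.
Only numpy, scipy, OpenCV 4.12 (cv2) and the standard library are available. Lean on these libraries where they do the work, as an engineer would, in place of code of your own. Each camera call takes 0.05 s, during which the arm holds its last target. There are 200 camera calls.

## Working session

There is one attempt and no reset: what is moved stays moved. The work goes in short steps, Python scripts to look and compute and a tool call to move; the robot and the scene stay as the last step left them, time stands still between calls to the robot, and variables do not carry over. Pictures are saved under pics/ and viewed, at most 10 in all, crops included, and the job is handed in when it is done.

Besides the shell and the picture viewer there is one more tool, called after "Request:" in YAML: its name, and indented under it one key for each argument. step_arm: Moves the arm, as the interface text tells. Its arguments: {"type":"object","properties":{"deltas":{"type":"array","items":{"type":"object","properties":{"ax":{"type":"number"},"ay":{"type":"number"},"az":{"type":"number"},"x":{"type":"number"},"y":{"type":"number"},"z":{"type":"number"},"fingers":{"type":"number"}}}},"squeeze":{"type":"number"}},"required":["deltas"]}

```bash
mkdir -p pics; cat > h.py <<'E'
import numpy as np,cv2
from rig import robot
def grab(n,save=None):
    f=robot.grab_frame(n)
    if save: cv2.imwrite('pics/'+save,f['pixels'])
    np.savez('cam_%s.npz'%n,K=f['camera_matrix'],P=f['pose'],im=f['pixels'])
    return f
def load(n):
    d=np.load('cam_%s.npz'%n);return d['K'],d['P'],d['im']
def ray(n,u,v):
    K,P,_=load(n)
    a=np.array([(u-K[0,2])/K[0,0],(v-K[1,2])/K[1,1]])
    if n=='wrist':
        t=np.hypot(*a); s=np.sin(t)/t if t>1e-9 else 1
        d=np.array([a[0]*s,-a[1]*s,-np.cos(t)])
    else: d=np.array([a[0],-a[1],-1])
    return P[:3,3],P[:3,:3]@d
def atz(n,u,v,z):
    o,d=ray(n,u,v);return o+d*(z-o[2])/d[2]
def proj(n,X):
    K,P,_=load(n);c=(np.atleast_2d(X)-P[:3,3])@P[:3,:3]
    p=np.c_[c[:,0],-c[:,1],-c[:,2]]
    if n=='wrist':
        r=np.hypot(p[:,0],p[:,1]);t=np.arctan2(r,p[:,2]);a=p[:,:2]*(t/np.maximum(r,1e-9))[:,None]
    else: a=p[:,:2]/p[:,2:]
    return np.c_[a[:,0]*K[0,0]+K[0,2],a[:,1]*K[1,1]+K[1,2]]
E
python3 - <<'E'
from h import *
ims=[]
for n in('scene','side','wrist'):
    f=grab(n,n+'0.png');print(n,f['camera_matrix'].round(1).tolist(),f['pose'].round(3).tolist())
print(robot.get_state())
E
```

```text
scene [[422.1, 0.0, 325.7], [0.0, 422.1, 197.2], [0.0, 0.0, 1.0]] [[0.715, 0.408, -0.568, -0.148], [-0.699, 0.434, -0.568, -0.716], [0.016, 0.803, 0.596, 0.812], [0.0, 0.0, 0.0, 1.0]]
side [[500.1, 0.0, 329.2], [0.0, 500.1, 194.5], [0.0, 0.0, 1.0]] [[-0.97, 0.128, -0.205, 0.178], [-0.24, -0.576, 0.781, 1.438], [-0.018, 0.807, 0.59, 1.167], [0.0, 0.0, 0.0, 1.0]]
wrist [[309.7, 0.0, 318.0], [0.0, 309.7, 202.8], [0.0, 0.0, 1.0]] [[0.415, -0.861, -0.295, 0.192], [0.91, 0.392, 0.137, 0.626], [-0.003, -0.325, 0.946, 0.383], [0.0, 0.0, 0.0, 1.0]]
{'time': 0.15, 'q': array([-1.20919064,  0.53699813, -0.00445711,  1.5386348 ,  0.00261398,
        1.06728347, -0.07119134]), 'joint_vel': array([-1.39442447e-04, -1.48530123e-03,  9.53536884e-04, -2.62228402e-03,
        6.14112508e-04, -1.01461950e-05,  8.97333658e-04]), 'effort': array([ 1.66427151e-03, -5.71328044e+01,  9.92053673e-01, -2.51828277e+01,
       -5.61753020e-02,  1.51680264e-02,  7.08690391e-05]), 'position': array([0.26950375, 0.59107485, 0.30204066]), 'ee_rot': array([-8.98136219e-05,  2.12225175e-01,  9.77220569e-01, -6.52837833e-04]), 'force': array([-0.12579926, -0.02628363,  0.75928651]), 'wrist_torque': array([ 0.02596825, -0.01354715,  0.00167638]), 'finger_force': 0.0, 'finger_gap': 1.0018210955471207}
```

View pics/scene0.png

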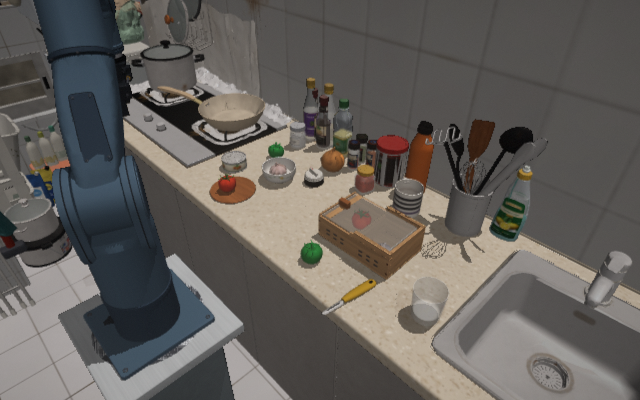

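View pics/side0.png

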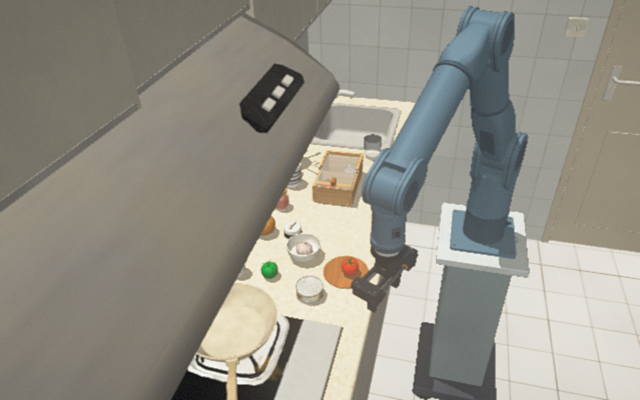

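The scene shows a red tomato on the round board (227,184), a garlic bulb in the bowl (278,168), and green tomatoes at (276,150) and (311,253), which are not meant. The box has its pull at (346,202). The red one on the board fits, so I'll confirm it in an enlarged crop along with the box.

```bash
python3 - <<'E'
from h import *
_,_,s=load('scene');_,_,d=load('side')
a=cv2.resize(s[185:275,310:430],(800,600),interpolation=cv2.INTER_CUBIC)
cv2.imwrite('pics/box_scene.png',a)
b=cv2.resize(d[140:210,305:370],(390,420),interpolation=cv2.INTER_CUBIC)
c=cv2.resize(s[140:210,200:300],(400,280),interpolation=cv2.INTER_CUBIC)
o=np.zeros((420,800,3),np.uint8);o[:,:390]=b;o[:280,395:795]=c
cv2.imwrite('pics/mix.png',o)
for n,u,v,z in [('scene',320,207,.09),('scene',346,202,.09),('side',331,183,.09),('scene',227,184,.04),('side',350,267,.04),('scene',233,190,.008),('side',346,272,.008)]:
    print(n,u,v,atz(n,u,v,z).round(3))
E
```

```text
scene 320 207 [ 0.498 -0.05   0.09 ]
scene 346 202 [ 0.567 -0.084  0.09 ]
side 331 183 [ 0.563 -0.062  0.09 ]
scene 227 184 [0.409 0.285 0.04 ]
side 350 267 [0.411 0.31  0.04 ]
scene 233 190 [0.427 0.284 0.008]
side 346 272 [0.425 0.304 0.008]
```

View pics/box_scene.png

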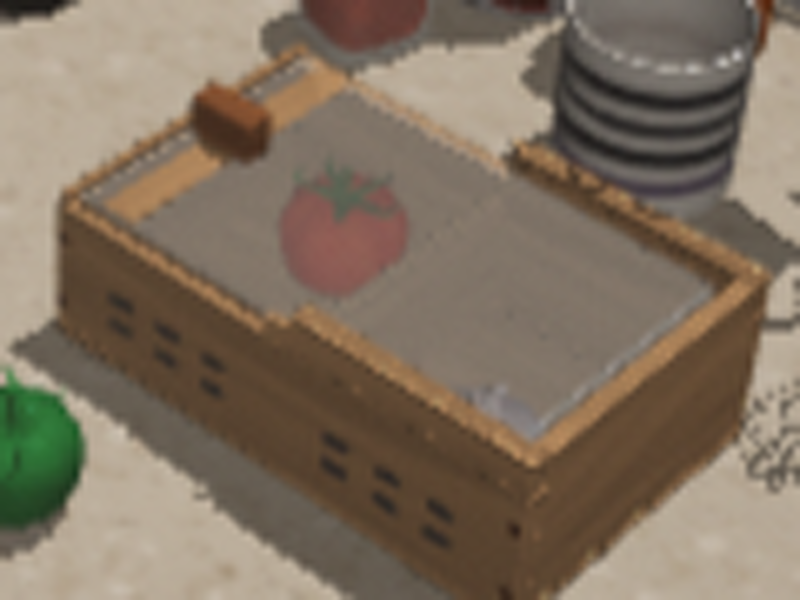

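View pics/mix.png

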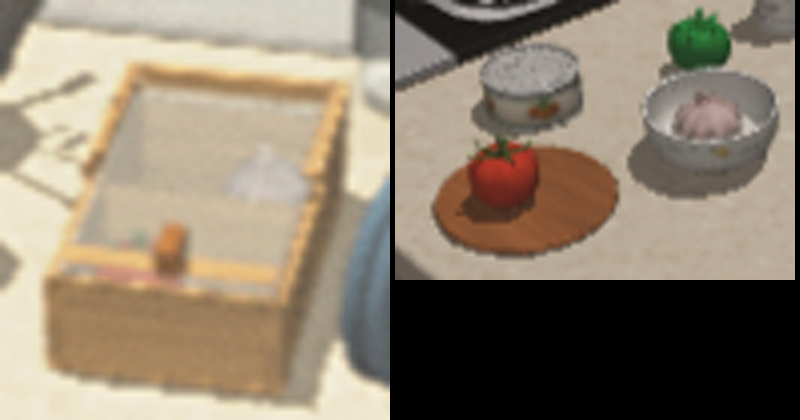

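The tomato on the board (crop 503,172) is red, so it is the one meant; garlic_out is in the bowl. Through the lid, tomato_in is in the front (pull) half towards the far wall, and garlic_in is in the rear half. So the tomato goes into the front half, on the near side. Now I'll fit the poses.

```bash
python3 - <<'E'
from h import *
from scipy.optimize import least_squares
B=np.array([[124,-78,90],[124,78,90],[-124,-78,74],[-124,78,74]])/1e3
sc=np.array([[538,465],[768,270],[65,195],[300,48]])/6.667+[310,185]
sd=np.array([[350,85],[130,65],[282,300],[48,282]])/6+[305,140]
def W(p,b):
    c,s=np.cos(p[2]),np.sin(p[2]);return np.c_[p[0]+c*b[:,0]-s*b[:,1],p[1]+s*b[:,0]+c*b[:,1],b[:,2]]
for sel in('scene','side','both'):
    f=lambda p:np.r_[(proj('scene',W(p,B))-sc).ravel()*(sel!='side'),(proj('side',W(p,B))-sd).ravel()*(sel!='scene')]
    r=least_squares(f,[.57,-.17,-1.57]);print(sel,r.x.round(4),r.fun.round(1))
p=r.x;np.save('box.npy',p)
print('pull',W(p,np.array([[-.097,0,.09]])))
# red blob
rays=[]
for n,(x0,y0,x1,y1) in dict(scene=(205,165,260,205),side=(330,250,375,290)).items():
    _,_,im=load(n);h=cv2.cvtColor(im,cv2.COLOR_BGR2HSV)
    m=((h[...,0]<5)|(h[...,0]>174))&(h[...,1]>170);mm=np.zeros_like(m);mm[y0:y1,x0:x1]=m[y0:y1,x0:x1]
    ys,xs=np.nonzero(mm);print(n,xs.min(),xs.max(),ys.min(),ys.max(),xs.mean(),ys.mean(),len(xs))
    rays.append(ray(n,(xs.min()+xs.max())/2,(ys.min()+ys.max())/2))
A=np.c_[rays[0][1],-rays[1][1]];t=np.linalg.lstsq(A,rays[1][0]-rays[0][0],rcond=None)[0]
print([ (o+d*k).round(4) for (o,d),k in zip(rays,t)])
# bowl, timer etc ground positions
for nm,u,v in[('bowl',278,182),('timer',314,184),('greentom',311,262),('jar',365,190),('tin',233,168)]:print(nm,atz('scene',u,v,0).round(3))
E
```

```text
scene [ 0.5667 -0.179  -1.5458] [-0.1  0.1  1.2 -0.  -1.3  0.2  0.2 -0.8 -0.  -0.  -0.  -0.  -0.  -0.
 -0.  -0. ]
side [ 0.5579 -0.1705 -1.5433] [-0.   0.  -0.  -0.  -0.   0.  -0.  -0.   0.2 -0.7 -0.2 -1.   0.8  1.4
 -0.8 -0.2]
both [ 0.5636 -0.1789 -1.5434] [-0.8  0.7  0.5  0.4 -2.2  0.7 -0.6 -0.4 -0.8 -1.9 -1.1 -2.1 -0.2 -0.1
 -1.6 -1.6]
pull [[ 0.56094    -0.08190803  0.09      ]]
scene 219 235 178 190 226.90849673202615 184.15032679738562 153
side 344 350 265 267 346.3333333333333 266.0 3
[array([0.4176, 0.2998, 0.0283]), array([0.423 , 0.2986, 0.0306])]
bowl [0.57  0.229 0.   ]
timer [0.651 0.137 0.   ]
greentom [ 0.395 -0.124  0.   ]
jar [ 0.75  -0.003  0.   ]
tin [0.509 0.406 0.   ]
```

Request:
step_arm:
  deltas:
    - {"x": 4, "y": -3, "z": 1}
    - {"x": 8, "y": -7, "z": 1}
    - {"x": 12, "y": -11, "z": 1}
    - {"x": 15, "y": -15.5, "z": 1}
    - {"x": 18, "y": -20, "z": 1}
    - {"x": 20, "y": -24.5, "z": 1}
    - {"x": 22, "y": -29, "z": 1}
    - {"x": 24, "y": -33.5, "z": 1}

```text
invalid input at $.deltas[0]: expected keys ax, ay, az, x, y, z, fingers
```

Request:
step_arm:
  deltas:
    - {"ax": 0, "ay": 0, "az": -0.14, "x": 2, "y": -4.5, "z": 0, "fingers": -1}
    - {"ax": 0, "ay": 0, "az": -0.28, "x": 4, "y": -9, "z": 0, "fingers": -1}
    - {"ax": 0, "ay": 0, "az": -0.42, "x": 6, "y": -13.5, "z": 0, "fingers": -1}
    - {"ax": 0, "ay": 0, "az": -0.56, "x": 8, "y": -18, "z": 0, "fingers": -1}
    - {"ax": 0, "ay": 0, "az": -0.7, "x": 10, "y": -22.5, "z": 0, "fingers": -1}
    - {"ax": 0, "ay": 0, "az": -0.84, "x": 12, "y": -27, "z": 0, "fingers": -1}
    - {"ax": 0, "ay": 0, "az": -0.98, "x": 14, "y": -31.5, "z": 0, "fingers": -1}
    - {"ax": 0, "ay": 0, "az": -1.117, "x": 16, "y": -36, "z": 0, "fingers": -1}

```text
time: 0.95
position: [0.43, 0.2295, 0.3028]
ee_rot: [-0.0, 0.7, 0.714, 0.0]
force: [0.8, 0.4, 0.8]
finger_gap: 1.0
finger_force: 0.0
```

Request:
step_arm:
  deltas:
    - {"ax": 0, "ay": 0, "az": 0, "x": 2, "y": -4.5, "z": -1, "fingers": -1}
    - {"ax": 0, "ay": 0, "az": 0, "x": 4, "y": -9, "z": -2, "fingers": -1}
    - {"ax": 0, "ay": 0, "az": 0, "x": 6, "y": -13.5, "z": -3, "fingers": -1}
    - {"ax": 0, "ay": 0, "az": 0, "x": 8, "y": -18, "z": -4, "fingers": -1}
    - {"ax": 0, "ay": 0, "az": 0, "x": 10, "y": -22.5, "z": -5, "fingers": -1}
    - {"ax": 0, "ay": 0, "az": 0, "x": 12, "y": -27, "z": -5.5, "fingers": -1}
    - {"ax": 0, "ay": 0, "az": 0, "x": 13.2, "y": -31.2, "z": -6, "fingers": -1}
    - {"ax": 0, "ay": 0, "az": 0, "x": 13.2, "y": -31.2, "z": -6, "fingers": -1}

```text
time: 1.75
position: [0.5617, -0.0883, 0.2423]
ee_rot: [0.002, 0.701, 0.713, -0.002]
force: [-0.6, -1.1, -0.2]
finger_gap: 1.005
finger_force: 0.0
```

```bash
python3 - <<'E'
from h import *
f=grab('wrist','w1.png');s=robot.get_state();print(s['time'],s['position'],s['ee_rot'],s['force'],f['pose'].round(3).tolist())
E
```

```text
1.8 [ 0.5614371  -0.0843511   0.24227152] [ 3.84550039e-04  7.00030519e-01  7.14112265e-01 -8.92941331e-04] [ 0.20818246  0.80085125 -0.9547805 ] [[1.0, -0.015, -0.005, 0.561], [0.016, 0.944, 0.33, -0.004], [-0.0, -0.33, 0.944, 0.323], [0.0, 0.0, 0.0, 1.0]]
```

View pics/w1.png

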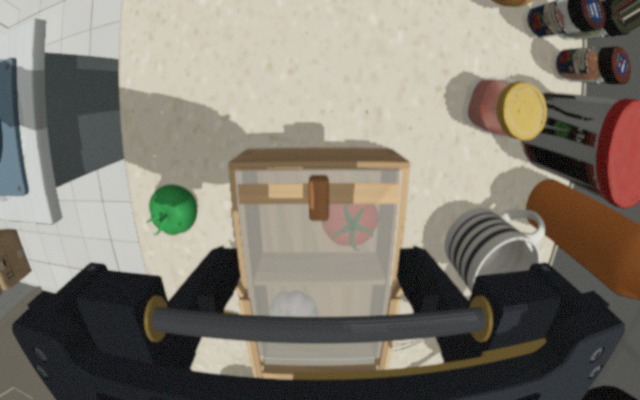

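The wrist view shows the pull at (319,198), the box's front corners at (232,165) and (408,165), tomato_in at (350,222), and garlic_in at (293,305). I'll enlarge it to get exact pixels.

```bash
python3 - <<'E'
from h import *
_,_,im=load('wrist')
cv2.imwrite('pics/w1c.png',cv2.resize(im[140:260,222:422],(800,480),interpolation=cv2.INTER_CUBIC))
E
```

```text
(no output)
```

View pics/w1c.png

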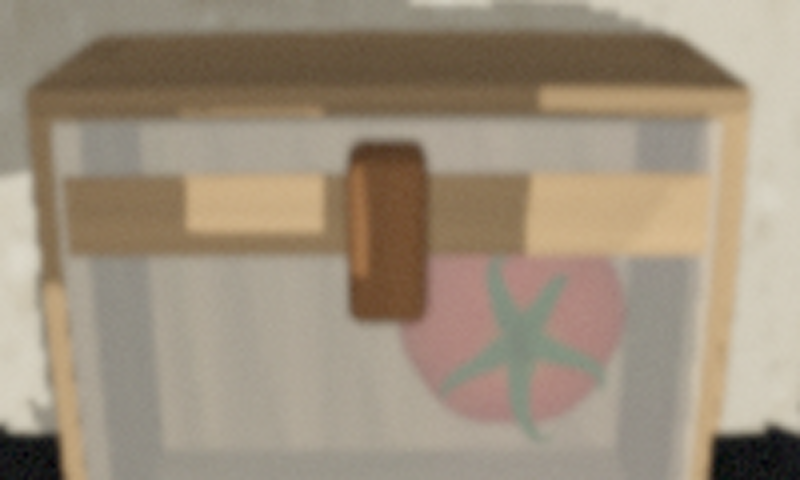

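```bash
python3 - <<'E'
from h import *
g=lambda x,y,z:atz('wrist',x/4+222,y/4+140,z)
print('pull L/R', g(348,230,.098),g(427,230,.098)); print('pull rear',g(388,320,.098)); print('pull front top?',g(388,145,.098),g(388,145,.076))
L,R=g(31,92,.077),g(748,92,.077);print(L,R,np.hypot(*(R-L)[:2]),(L+R)/2,np.arctan2((R-L)[1],(R-L)[0]))
print('lip inner',g(388,115,.077),g(60,118,.077),g(705,118,.077));print('lid front?',g(200,122,.076))
print('tom',g(522,340,.06)); print('rear corners',atz('wrist',258,376,.09),atz('wrist',384,371,.09))
E
```

```text
pull L/R [ 0.55476131 -0.07823402  0.098     ] [ 0.56988752 -0.07798771  0.098     ]
pull rear [ 0.56274108 -0.096737    0.098     ]
pull front top? [ 0.56213218 -0.06132781  0.098     ] [ 0.56229045 -0.06696561  0.076     ]
[ 0.48785491 -0.05588736  0.077     ] [ 0.63708815 -0.05340681  0.077     ] 0.14925384584197232 [ 0.56247153 -0.05464709  0.077     ] 0.016620466047425297
lip inner [ 0.56217574 -0.0603955   0.077     ] [ 0.49388803 -0.06148023  0.077     ] [ 0.62817213 -0.0593139   0.077     ]
lid front? [ 0.52346337 -0.06252621  0.076     ]
tom [ 0.59432491 -0.11704622  0.06      ]
rear corners [ 0.49532776 -0.30011003  0.09      ] [ 0.64092853 -0.28881084  0.09      ]
```

Request:
step_arm:
  deltas:
    - {"ax": 0, "ay": 0, "az": 0, "x": 0, "y": 0, "z": -4, "fingers": -1}
    - {"ax": 0, "ay": 0, "az": 0, "x": 0, "y": 0.1, "z": -7.5, "fingers": -1}
    - {"ax": 0, "ay": 0, "az": 0, "x": 0, "y": 0.1, "z": -9.5, "fingers": -0.5}
    - {"ax": 0, "ay": 0, "az": 0, "x": 0, "y": 0.1, "z": -9.9, "fingers": 0.2}
    - {"ax": 0, "ay": 0, "az": 0, "x": 0, "y": 0.1, "z": -9.9, "fingers": 0.5}
    - {"ax": 0, "ay": 0, "az": 0, "x": 0, "y": 0.1, "z": -9.9, "fingers": 0.9}
    - {"ax": 0, "ay": 0, "az": 0, "x": 0, "y": 0.1, "z": -9.9, "fingers": 1}
    - {"ax": 0, "ay": 0, "az": 0, "x": 0, "y": 0.1, "z": -9.9, "fingers": 1}
  squeeze: 35

```text
time: 2.6
position: [0.5623, -0.0795, 0.1447]
ee_rot: [0.001, 0.698, 0.716, 0.001]
force: [0.8, 0.1, 0.5]
finger_gap: 0.482
finger_force: 0.0
```

Request:
step_arm:
  deltas:
    - {"ax": 0, "ay": 0, "az": 0, "x": 0, "y": 0, "z": 0, "fingers": 1}
    - {"ax": 0, "ay": 0, "az": 0, "x": 0, "y": 0, "z": 0, "fingers": 1}
    - {"ax": 0, "ay": 0, "az": 0, "x": 0, "y": 0, "z": 0, "fingers": 1}

```text
time: 2.9
position: [0.5617, -0.0796, 0.1438]
ee_rot: [0.0, 0.698, 0.716, 0.0]
force: [0.4, 0.2, 0.2]
finger_gap: 0.203
finger_force: 0.0
```

Request:
step_arm:
  deltas:
    - {"ax": 0, "ay": 0, "az": 0, "x": 0, "y": 0, "z": 0, "fingers": 1}
    - {"ax": 0, "ay": 0, "az": 0, "x": 0, "y": 0, "z": 0, "fingers": 1}
    - {"ax": 0, "ay": 0, "az": 0, "x": 0, "y": 0, "z": 0.3, "fingers": 1}
    - {"ax": 0, "ay": 0, "az": 0, "x": 0, "y": 0, "z": 0.6, "fingers": 1}
    - {"ax": 0, "ay": 0, "az": 0, "x": 0, "y": 0, "z": 0.8, "fingers": 1}
    - {"ax": 0, "ay": 0, "az": 0, "x": 0, "y": 0, "z": 0.8, "fingers": 1}

```text
time: 3.5
position: [0.5618, -0.0796, 0.152]
ee_rot: [0.0, 0.698, 0.716, 0.0]
force: [0.3, -0.0, -0.8]
finger_gap: 0.177
finger_force: 35.0
```

```bash
python3 - <<'E'
from h import *
f=grab('wrist','w2.png');s=robot.get_state();print(s['time'],s['position'],s['force'],s['wrist_torque'],s['finger_gap'],s['finger_force'])
im=f['pixels'];cv2.imwrite('pics/w2c.png',cv2.resize(im[100:400,170:470],(600,600),interpolation=cv2.INTER_CUBIC))
E
```

```text
3.55 [ 0.56170595 -0.0795477   0.15186474] [ 0.3394407  -0.33305124 -0.83637318] [ 0.09071176  0.08141355 -0.03105911] 0.18206570702532218 34.99785711988807
```

Request:
step_arm:
  deltas:
    - {"ax": 0, "ay": 0, "az": 0, "x": -0.02, "y": 1, "z": 0, "fingers": 1}
    - {"ax": 0, "ay": 0, "az": 0, "x": -0.05, "y": 2.5, "z": 0, "fingers": 1}
    - {"ax": 0, "ay": 0, "az": 0, "x": -0.09, "y": 4.5, "z": 0, "fingers": 1}
    - {"ax": 0, "ay": 0, "az": 0, "x": -0.13, "y": 6.5, "z": 0, "fingers": 1}
    - {"ax": 0, "ay": 0, "az": 0, "x": -0.17, "y": 8.5, "z": 0, "fingers": 1}
    - {"ax": 0, "ay": 0, "az": 0, "x": -0.21, "y": 10.5, "z": 0, "fingers": 1}
    - {"ax": 0, "ay": 0, "az": 0, "x": -0.25, "y": 12.5, "z": 0, "fingers": 1}
    - {"ax": 0, "ay": 0, "az": 0, "x": -0.28, "y": 14, "z": 0, "fingers": 1}

```text
time: 4.35
position: [0.5584, 0.0636, 0.1515]
ee_rot: [-0.001, 0.697, 0.717, 0.0]
force: [-0.0, 0.1, -1.9]
finger_gap: 0.179
finger_force: 35.0
```

Request:
step_arm:
  deltas:
    - {"ax": 0, "ay": 0, "az": 0, "x": 0, "y": 0, "z": 0, "fingers": 1}
    - {"ax": 0, "ay": 0, "az": 0, "x": 0, "y": 0.5, "z": 1, "fingers": 1}
    - {"ax": 0, "ay": 0, "az": 0, "x": 0, "y": 1, "z": 3, "fingers": 1}
    - {"ax": 0, "ay": 0, "az": 0, "x": 0, "y": 1, "z": 3, "fingers": 1}

```text
time: 4.75
position: [0.5605, 0.0701, 0.1842]
ee_rot: [0.001, 0.698, 0.716, 0.002]
force: [0.6, 0.1, -1.6]
finger_gap: 0.177
finger_force: 35.0
```

```bash
python3 - <<'E'
from h import *
s=robot.get_state();print(s['time'],s['position'],s['force'],s['wrist_torque'],s['q'].round(2))
a=grab('scene','s3.png')['pixels'];b=grab('side','d3.png')['pixels']
o=np.zeros((500,800,3),np.uint8)
o[:,:400]=cv2.resize(a[110:310,210:430],(400,364),interpolation=cv2.INTER_CUBIC)[:364] if 0 else cv2.copyMakeBorder(cv2.resize(a[110:310,210:430],(400,364)),0,136,0,0,cv2.BORDER_CONSTANT)
o[:,400:]=cv2.copyMakeBorder(cv2.resize(b[130:320,230:420],(400,400)),0,100,0,0,cv2.BORDER_CONSTANT)
cv2.imwrite('pics/m3.png',o)
E
```

```text
4.75 [0.56052744 0.07013465 0.18424855] [ 0.60971854  0.07043929 -1.59931706] [ 0.03764038 -0.01947467 -0.03783229] [-0.5   0.58  0.39  1.88 -0.31  0.74  0.09]
```

View pics/m3.png

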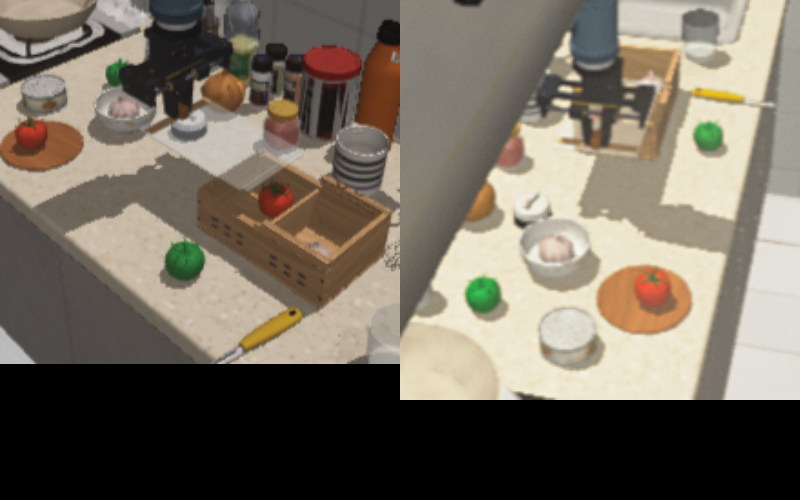

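Request:
step_arm:
  deltas:
    - {"ax": 0, "ay": 0, "az": -0.13, "x": 0.4, "y": -0.4, "z": 0.5, "fingers": 1}
    - {"ax": 0, "ay": 0, "az": -0.27, "x": 0.8, "y": -0.8, "z": 1, "fingers": 1}
    - {"ax": 0, "ay": 0, "az": -0.41, "x": 1.2, "y": -1.2, "z": 1, "fingers": 1}
    - {"ax": 0, "ay": 0, "az": -0.55, "x": 1.6, "y": -1.6, "z": 1, "fingers": 1}
    - {"ax": 0, "ay": 0, "az": -0.69, "x": 2, "y": -2, "z": 1, "fingers": 1}
    - {"ax": 0, "ay": 0, "az": -0.83, "x": 2.4, "y": -2.4, "z": 1, "fingers": 1}
    - {"ax": 0, "ay": 0, "az": -0.97, "x": 2.8, "y": -2.8, "z": 1, "fingers": 1}
    - {"ax": 0, "ay": 0, "az": -1.11, "x": 3.2, "y": -3.2, "z": 1, "fingers": 1}

```text
time: 5.65
position: [0.5906, 0.0373, 0.1909]
ee_rot: [0.0, 0.971, 0.238, -0.001]
force: [-0.4, -0.2, -2.4]
finger_gap: 0.177
finger_force: 35.0
```

Request:
step_arm:
  deltas:
    - {"ax": 0, "ay": 0, "az": -0.14, "x": 0.2, "y": -0.2, "z": -1, "fingers": 1}
    - {"ax": 0, "ay": 0, "az": -0.28, "x": 0.3, "y": -0.3, "z": -2.5, "fingers": 1}
    - {"ax": 0, "ay": 0, "az": -0.4, "x": 0.3, "y": -0.3, "z": -4.5, "fingers": 1}
    - {"ax": 0, "ay": 0, "az": -0.46, "x": 0.3, "y": -0.3, "z": -6.5, "fingers": 1}
    - {"ax": 0, "ay": 0, "az": -0.46, "x": 0.3, "y": -0.3, "z": -8.5, "fingers": 1}
    - {"ax": 0, "ay": 0, "az": -0.46, "x": 0.3, "y": -0.3, "z": -10, "fingers": 1}
    - {"ax": 0, "ay": 0, "az": -0.46, "x": 0.3, "y": -0.3, "z": -11, "fingers": 1}
    - {"ax": 0, "ay": 0, "az": -0.46, "x": 0.3, "y": -0.3, "z": -11.4, "fingers": 1}

```text
time: 6.45
position: [0.5934, 0.035, 0.0767]
ee_rot: [0.0, 1.0, 0.013, -0.001]
force: [-0.3, 1.1, -0.7]
finger_gap: 0.179
finger_force: 35.0
```

Request:
step_arm:
  deltas:
    - {"ax": 0, "ay": 0, "az": 0, "x": 0, "y": 0, "z": -0.2, "fingers": 1}
    - {"ax": 0, "ay": 0, "az": 0, "x": 0, "y": 0, "z": -0.2, "fingers": 1}

```text
time: 6.65
position: [0.5942, 0.0353, 0.0761]
ee_rot: [-0.0, 1.0, 0.013, 0.0]
force: [0.0, -0.3, -1.7]
finger_gap: 0.178
finger_force: 35.0
```

Request:
step_arm:
  deltas:
    - {"ax": 0, "ay": 0, "az": 0, "x": 0, "y": 0, "z": -0.2, "fingers": 1}
    - {"ax": 0, "ay": 0, "az": 0, "x": 0, "y": 0, "z": -0.3, "fingers": 1}
    - {"ax": 0, "ay": 0, "az": 0, "x": 0, "y": 0, "z": -0.3, "fingers": 1}

```text
time: 6.95
position: [0.5939, 0.0356, 0.0729]
ee_rot: [-0.0, 1.0, 0.013, 0.0]
force: [-0.3, -1.0, -2.6]
finger_gap: 0.181
finger_force: 35.0
```

Request:
step_arm:
  deltas:
    - {"ax": 0, "ay": 0, "az": 0, "x": 0, "y": 0, "z": 0, "fingers": -0.2}
    - {"ax": 0, "ay": 0, "az": 0, "x": 0, "y": 0, "z": 0, "fingers": -1}
    - {"ax": 0, "ay": 0, "az": 0, "x": 0, "y": 0, "z": 0, "fingers": -1}
    - {"ax": 0, "ay": 0, "az": 0, "x": 0, "y": 0, "z": 3, "fingers": -1}
    - {"ax": 0, "ay": 0, "az": 0, "x": 0, "y": 0, "z": 8, "fingers": -1}
    - {"ax": 0, "ay": 0, "az": 0, "x": -1, "y": 2, "z": 12, "fingers": -1}
    - {"ax": 0, "ay": 0, "az": 0, "x": -3, "y": 5, "z": 15, "fingers": -1}
    - {"ax": 0, "ay": 0, "az": 0, "x": -5, "y": 8.5, "z": 17, "fingers": -1}

```text
time: 7.75
position: [0.5442, 0.1201, 0.2452]
ee_rot: [-0.0, 1.0, 0.012, 0.001]
force: [-0.1, 0.2, 0.1]
finger_gap: 0.878
finger_force: 0.0
```

Request:
step_arm:
  deltas:
    - {"ax": 0, "ay": 0, "az": 0, "x": -2.5, "y": 4, "z": 0, "fingers": -1}
    - {"ax": 0, "ay": 0, "az": 0, "x": -5, "y": 8, "z": 0, "fingers": -1}
    - {"ax": 0, "ay": 0, "az": 0, "x": -7.5, "y": 12, "z": 0, "fingers": -1}
    - {"ax": 0, "ay": 0, "az": 0, "x": -10, "y": 16, "z": 0, "fingers": -1}
    - {"ax": 0, "ay": 0, "az": 0, "x": -11.5, "y": 18, "z": 0, "fingers": -1}
    - {"ax": 0, "ay": 0, "az": 0, "x": -11.5, "y": 18, "z": 0, "fingers": -1}
    - {"ax": 0, "ay": 0, "az": 0, "x": -11.5, "y": 18, "z": 0, "fingers": -1}

```text
time: 8.45
position: [0.4288, 0.3003, 0.2428]
ee_rot: [0.0, 1.0, 0.014, 0.0]
force: [0.8, -0.3, 0.0]
finger_gap: 0.998
finger_force: 0.0
```

```bash
python3 - <<'E'
from h import *
f=grab('wrist','w4.png');s=robot.get_state();print(s['time'],s['position'],s['q'].round(2),f['pose'].round(3).tolist())
im=f['pixels'];h=cv2.cvtColor(im,cv2.COLOR_BGR2HSV)
m=(((h[...,0]<5)|(h[...,0]>174))&(h[...,1]>150)&(h[...,2]>70)).astype(np.uint8)
n,l,st,c=cv2.connectedComponentsWithStats(m)
for i in range(1,n):
    if st[i,4]>150: print(st[i],c[i].round(1),atz('wrist',*c[i],.045).round(4))
E
```

```text
8.5 [0.42941576 0.29947341 0.24292357] [-1.38  0.56  0.92  1.96 -0.57  0.9  -1.71] [[0.027, 0.945, 0.325, 0.514], [-1.0, 0.026, 0.01, 0.302], [0.001, -0.325, 0.946, 0.324], [0.0, 0.0, 0.0, 1.0]]
[293 176  24  38 359] [302.3 193.1] [0.4273 0.3142 0.045 ]
```

View pics/w4.png

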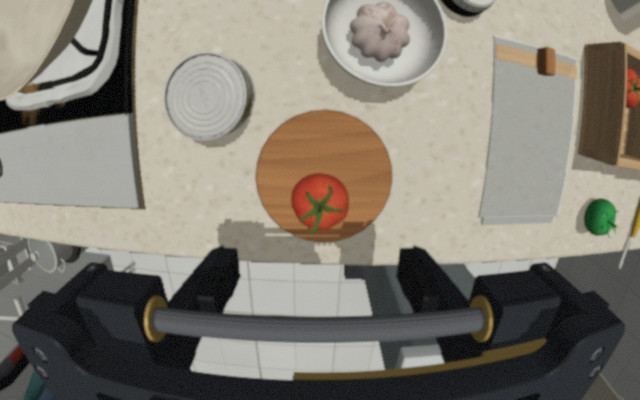

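The lid lies on the worktop with its pull at (546,60). The red tomato's silhouette covers x 291–349 and y 173–231, centred at (320,202), and its stem is at (319,207).

```bash
python3 - <<'E'
from h import *
print('tomato',atz('wrist',320,202,.041).round(4),'stem',atz('wrist',319,207,.068).round(4),'L',atz('wrist',291,202,.041),atz('wrist',349,202,.041))
print('garlic',atz('wrist',380,30,.04).round(3),'lid corners',[atz('wrist',u,v,.004).round(4) for u,v in[(497,39),(575,51),(482,220),(553,221)]],'pull',atz('wrist',547,52,.026),atz('wrist',555,60,.02))
E
```

```text
tomato [0.4175 0.2971 0.041 ] stem [0.4221 0.2984 0.068 ] L [0.41677251 0.32520001 0.041     ] [0.41828834 0.2690483  0.041     ]
garlic [0.583 0.247 0.04 ] lid corners [array([0.605 , 0.1019, 0.004 ]), array([ 0.6226, -0.0312,  0.004 ]), array([0.3869, 0.0954, 0.004 ]), array([ 0.3858, -0.0321,  0.004 ])] pull [0.60076738 0.04220553 0.026     ] [0.59589607 0.02295533 0.02      ]
```

Request:
step_arm:
  deltas:
    - {"ax": 0, "ay": 0, "az": 0, "x": -0.5, "y": -0.1, "z": -4.5, "fingers": -1}
    - {"ax": 0, "ay": 0, "az": 0, "x": -1, "y": -0.2, "z": -9, "fingers": -1}
    - {"ax": 0, "ay": 0, "az": 0, "x": -1, "y": -0.2, "z": -12.5, "fingers": -1}
    - {"ax": 0, "ay": 0, "az": 0, "x": -1, "y": -0.2, "z": -14.5, "fingers": -1}
    - {"ax": 0, "ay": 0, "az": 0, "x": -1, "y": -0.2, "z": -14.7, "fingers": 0}
    - {"ax": 0, "ay": 0, "az": 0, "x": -1, "y": -0.2, "z": -14.7, "fingers": 0.5}
    - {"ax": 0, "ay": 0, "az": 0, "x": -1, "y": -0.2, "z": -14.7, "fingers": 1}
    - {"ax": 0, "ay": 0, "az": 0, "x": -1, "y": -0.2, "z": -14.7, "fingers": 1}
  squeeze: 10

```text
time: 9.3
position: [0.4197, 0.2987, 0.097]
ee_rot: [-0.001, 1.0, 0.013, 0.001]
force: [-0.8, -0.2, -1.0]
finger_gap: 0.658
finger_force: 0.0
```

Request:
step_arm:
  deltas:
    - {"ax": 0, "ay": 0, "az": 0, "x": 0, "y": 0, "z": 0, "fingers": 1}
    - {"ax": 0, "ay": 0, "az": 0, "x": 0, "y": 0, "z": 0, "fingers": 1}

```text
time: 9.5
position: [0.4195, 0.2987, 0.0967]
ee_rot: [-0.001, 1.0, 0.013, 0.001]
force: [-0.6, -1.3, 7.6]
finger_gap: 0.619
finger_force: 10.3
```

Request:
step_arm:
  deltas:
    - {"ax": 0, "ay": 0, "az": 0, "x": 0, "y": 0, "z": 2, "fingers": 1}
    - {"ax": 0, "ay": 0, "az": 0, "x": 0, "y": 0, "z": 6, "fingers": 1}
    - {"ax": 0, "ay": 0, "az": 0, "x": 0.5, "y": -1, "z": 10, "fingers": 1}
    - {"ax": 0, "ay": 0, "az": 0, "x": 1, "y": -4, "z": 12, "fingers": 1}
    - {"ax": 0, "ay": 0, "az": 0, "x": 2.2, "y": -8.5, "z": 12, "fingers": 1}
    - {"ax": 0, "ay": 0, "az": 0, "x": 3.4, "y": -13, "z": 12, "fingers": 1}
    - {"ax": 0, "ay": 0, "az": 0, "x": 4.6, "y": -17.5, "z": 12, "fingers": 1}
    - {"ax": 0, "ay": 0, "az": 0, "x": 5.8, "y": -22, "z": 12, "fingers": 1}

```text
time: 10.3
position: [0.4769, 0.0771, 0.2161]
ee_rot: [-0.0, 1.0, 0.014, 0.0]
force: [0.9, 0.4, -0.9]
finger_gap: 0.62
finger_force: 9.8
```

Request:
step_arm:
  deltas:
    - {"ax": 0, "ay": 0, "az": 0, "x": 1.2, "y": -4.5, "z": 0, "fingers": 1}
    - {"ax": 0, "ay": 0, "az": 0, "x": 2.4, "y": -9, "z": 0, "fingers": 1}
    - {"ax": 0, "ay": 0, "az": 0, "x": 3.6, "y": -13.5, "z": 0, "fingers": 1}
    - {"ax": 0, "ay": 0, "az": 0, "x": 4.8, "y": -17.5, "z": 0, "fingers": 1}
    - {"ax": 0, "ay": 0, "az": 0, "x": 5.2, "y": -19.6, "z": 0, "fingers": 1}
    - {"ax": 0, "ay": 0, "az": 0, "x": 5.2, "y": -19.9, "z": 0, "fingers": 1}
    - {"ax": 0, "ay": 0, "az": 0, "x": 5.2, "y": -19.9, "z": 0, "fingers": 1}

```text
time: 11.0
position: [0.5285, -0.1204, 0.2156]
ee_rot: [-0.0, 1.0, 0.013, -0.0]
force: [0.2, 0.4, -1.5]
finger_gap: 0.622
finger_force: 9.8
```

```bash
python3 - <<'E'
from h import *
f=grab('wrist','w5.png');s=robot.get_state();print(s['time'],s['position'],s['ee_rot'],s['force'],s['finger_gap'],s['q'].round(2))
cv2.imwrite('pics/w5c.png',cv2.resize(f['pixels'][60:400,120:560],(776,600)))
E
```

```text
11.05 [ 0.52858336 -0.11930631  0.21549763] [-5.86850959e-04  9.99903837e-01  1.38505107e-02 -3.69531812e-04] [ 0.5822248   1.55632071 -1.46950038] 0.6199641161908804 [-0.47  0.61  0.83  1.93 -0.59  0.86 -0.87]
```

View pics/w5c.png

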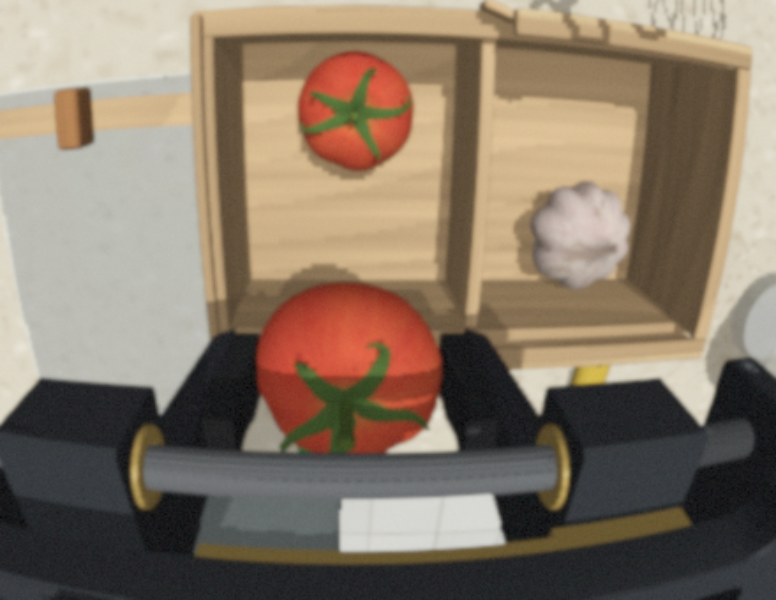

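Tomato_in is at crop (356,110) in the front half's far side, garlic_in is behind the partition at (582,235), and the held tomato is upright. A quick check of the box position from this view.

```bash
python3 - <<'E'
from h import *
g=lambda x,y,z:atz('wrist',x/1.7636+120,y/1.7636+60,z).round(4)
print('partition far',g(487,40,.067),'partition near',g(473,310,.067))
print('lip outer far',g(197,15,.077),'near wall inner',g(590,340,.09),'far wall top',g(340,30,.072),'rear far corner',g(750,50,.09),'near rear corner',g(703,350,.09))
print('tom_in',g(356,112,.04),'floor corner frontfar',g(243,80,.006),'rear-far',g(445,80,.006))
E
```

```text
partition far [ 0.6299 -0.1764  0.067 ] partition near [ 0.5069 -0.1803  0.067 ]
lip outer far [ 0.637  -0.0573  0.077 ] near wall inner [ 0.5023 -0.2328  0.09  ] far wall top [ 0.6303 -0.1149  0.072 ] rear far corner [ 0.6429 -0.2985  0.09  ] near rear corner [ 0.4939 -0.3033  0.09  ]
tom_in [ 0.5942 -0.1227  0.04  ] floor corner frontfar [ 0.6084 -0.0629  0.006 ] rear-far [ 0.6109 -0.1698  0.006 ]
```

Request:
step_arm:
  deltas:
    - {"ax": 0, "ay": 0, "az": 0, "x": 0.2, "y": 0.1, "z": -3, "fingers": 1}
    - {"ax": 0, "ay": 0, "az": 0, "x": 0.3, "y": 0.1, "z": -6, "fingers": 1}
    - {"ax": 0, "ay": 0, "az": 0, "x": 0.3, "y": 0.1, "z": -8.5, "fingers": 1}
    - {"ax": 0, "ay": 0, "az": 0, "x": 0.3, "y": 0.1, "z": -10.5, "fingers": 1}
    - {"ax": 0, "ay": 0, "az": 0, "x": 0.3, "y": 0.1, "z": -11.5, "fingers": 1}
    - {"ax": 0, "ay": 0, "az": 0, "x": 0.3, "y": 0.1, "z": -11.9, "fingers": 1}
    - {"ax": 0, "ay": 0, "az": 0, "x": 0.3, "y": 0.1, "z": -12, "fingers": 1}
    - {"ax": 0, "ay": 0, "az": 0, "x": 0.3, "y": 0.1, "z": -12, "fingers": 1}

```text
time: 11.85
position: [0.5324, -0.1194, 0.0964]
ee_rot: [0.0, 1.0, 0.014, 0.001]
force: [0.6, 0.1, -1.2]
finger_gap: 0.619
finger_force: 9.8
```

Request:
step_arm:
  deltas:
    - {"ax": 0, "ay": 0, "az": 0, "x": 0, "y": 0, "z": -0.15, "fingers": 1}
    - {"ax": 0, "ay": 0, "az": 0, "x": 0, "y": 0, "z": -0.15, "fingers": -0.3}
    - {"ax": 0, "ay": 0, "az": 0, "x": 0, "y": 0, "z": -0.15, "fingers": -0.48}
    - {"ax": 0, "ay": 0, "az": 0, "x": 0, "y": 0, "z": -0.15, "fingers": -0.48}
    - {"ax": 0, "ay": 0, "az": 0, "x": 0, "y": 0, "z": -0.1, "fingers": -0.48}
    - {"ax": 0, "ay": 0, "az": 0, "x": 0, "y": 0, "z": 1, "fingers": -0.48}
    - {"ax": 0, "ay": 0, "az": 0, "x": 0, "y": 0, "z": 3.5, "fingers": -0.48}
    - {"ax": 0, "ay": 0, "az": 0, "x": 0, "y": 0, "z": 7, "fingers": -0.48}

```text
time: 12.65
position: [0.531, -0.1195, 0.1662]
ee_rot: [-0.0, 1.0, 0.013, -0.001]
force: [1.0, -0.0, 0.0]
finger_gap: 0.739
finger_force: 0.0
```

Request:
step_arm:
  deltas:
    - {"ax": 0, "ay": 0, "az": 0, "x": 1, "y": 3, "z": 3, "fingers": -0.48}
    - {"ax": 0, "ay": 0, "az": 0, "x": 2, "y": 6, "z": 6, "fingers": -0.48}
    - {"ax": 0, "ay": 0, "az": 0, "x": 3, "y": 9, "z": 8, "fingers": -0.48}
    - {"ax": 0, "ay": 0, "az": 0, "x": 4, "y": 11, "z": 8, "fingers": -0.48}
    - {"ax": 0, "ay": 0, "az": 0, "x": 5, "y": 13, "z": 8, "fingers": -0.48}
    - {"ax": 0, "ay": 0, "az": 0, "x": 6, "y": 15.4, "z": 8, "fingers": -0.48}
    - {"ax": 0, "ay": 0, "az": 0, "x": 6, "y": 15.4, "z": 8, "fingers": -0.48}
    - {"ax": 0, "ay": 0, "az": 0, "x": 6, "y": 15.4, "z": 8, "fingers": -0.48}

```text
time: 13.45
position: [0.5917, 0.0342, 0.2461]
ee_rot: [0.0, 1.0, 0.014, -0.0]
force: [-1.3, -0.5, 0.2]
finger_gap: 0.738
finger_force: 0.0
```

```bash
python3 - <<'E'
from h import *
s=robot.get_state();print(s['time'],s['position'],s['ee_rot'])
f=grab('wrist','w6.png');g=grab('scene','s6.png')
o=np.zeros((600,800,3),np.uint8);o[:400,:640]=f['pixels'];o[400:600,:400]=cv2.resize(g['pixels'][180:280,280:480],(400,200))
cv2.imwrite('pics/m6.png',o)
E
```

```text
13.45 [0.59165209 0.03424936 0.24613272] [ 2.60188759e-04  9.99905809e-01  1.37224069e-02 -1.03579830e-06]
```

View pics/m6.png

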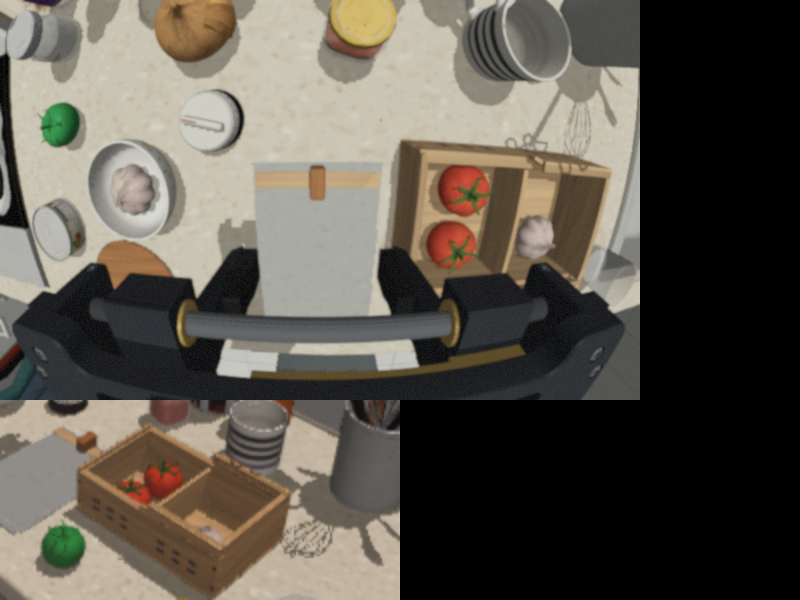

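```bash
python3 - <<'E'
from h import *
print(atz('wrist',309,185,.026),atz('wrist',326,185,.026),atz('wrist',317.5,200,.026),atz('wrist',317.5,166,.026))
E
```

```text
[0.59189147 0.04229325 0.026     ] [0.5923491 0.0251242 0.026    ] [0.57614581 0.0332825  0.026     ] [0.61173949 0.03423342 0.026     ]
```

Request:
step_arm:
  deltas:
    - {"ax": 0, "ay": 0, "az": 0, "x": 0.2, "y": 0.1, "z": -4.5, "fingers": -0.48}
    - {"ax": 0, "ay": 0, "az": 0, "x": 0.2, "y": 0.1, "z": -9, "fingers": -0.48}
    - {"ax": 0, "ay": 0, "az": 0, "x": 0.2, "y": 0.1, "z": -12, "fingers": -0.48}

```text
time: 13.85
position: [0.5924, 0.0342, 0.1235]
ee_rot: [0.0, 1.0, 0.012, -0.001]
force: [-0.6, 0.5, -0.0]
finger_gap: 0.74
finger_force: 0.0
```

Request:
step_arm:
  deltas:
    - {"ax": 0, "ay": 0, "az": 0, "x": 0.1, "y": 0, "z": -3, "fingers": -0.48}
    - {"ax": 0, "ay": 0, "az": 0, "x": 0.1, "y": 0, "z": -4.6, "fingers": -0.2}
    - {"ax": 0, "ay": 0, "az": 0, "x": 0.1, "y": 0, "z": -5, "fingers": 0.2}
    - {"ax": 0, "ay": 0, "az": 0, "x": 0.1, "y": 0, "z": -5, "fingers": 0.5}
    - {"ax": 0, "ay": 0, "az": 0, "x": 0.1, "y": 0, "z": -5, "fingers": 1}
    - {"ax": 0, "ay": 0, "az": 0, "x": 0.1, "y": 0, "z": -5, "fingers": 1}
    - {"ax": 0, "ay": 0, "az": 0, "x": 0.1, "y": 0, "z": -5, "fingers": 1}
    - {"ax": 0, "ay": 0, "az": 0, "x": 0.1, "y": 0, "z": -5, "fingers": 1}
  squeeze: 35

```text
time: 14.65
position: [0.5953, 0.0356, 0.0765]
ee_rot: [-0.0, 1.0, 0.013, 0.001]
force: [-0.7, 0.5, 3.7]
finger_gap: 0.176
finger_force: 35.0
```

Request:
step_arm:
  deltas:
    - {"ax": 0, "ay": 0, "az": 0, "x": 0, "y": 0, "z": 0, "fingers": 1}
    - {"ax": 0, "ay": 0, "az": 0, "x": 0, "y": 0, "z": 0, "fingers": 1}
    - {"ax": 0, "ay": 0, "az": 0, "x": 0, "y": 0, "z": 0, "fingers": 1}

```text
time: 14.95
position: [0.5953, 0.0355, 0.0765]
ee_rot: [-0.0, 1.0, 0.013, 0.0]
force: [-0.9, 1.1, 6.8]
finger_gap: 0.18
finger_force: 35.0
```

Request:
step_arm:
  deltas:
    - {"ax": 0, "ay": 0, "az": 0, "x": 0, "y": 0, "z": 2, "fingers": 1}
    - {"ax": 0, "ay": 0, "az": 0, "x": 0, "y": 0, "z": 5, "fingers": 1}
    - {"ax": 0, "ay": 0, "az": 0, "x": 0, "y": 0, "z": 8.5, "fingers": 1}
    - {"ax": 0, "ay": 0, "az": 0.05, "x": 0, "y": 0.5, "z": 11.5, "fingers": 1}
    - {"ax": 0, "ay": 0, "az": 0.19, "x": -0.5, "y": 0.8, "z": 12.5, "fingers": 1}
    - {"ax": 0, "ay": 0, "az": 0.33, "x": -0.8, "y": 1.1, "z": 12.5, "fingers": 1}
    - {"ax": 0, "ay": 0, "az": 0.47, "x": -1.1, "y": 1.4, "z": 12.5, "fingers": 1}
    - {"ax": 0, "ay": 0, "az": 0.61, "x": -1.4, "y": 1.7, "z": 12.5, "fingers": 1}

```text
time: 15.75
position: [0.5805, 0.0527, 0.2007]
ee_rot: [-0.0, 0.949, 0.316, -0.0]
force: [-0.6, 0.3, -0.9]
finger_gap: 0.18
finger_force: 35.0
```

Request:
step_arm:
  deltas:
    - {"ax": 0, "ay": 0, "az": 0.14, "x": -0.3, "y": 0.3, "z": 0, "fingers": 1}
    - {"ax": 0, "ay": 0, "az": 0.28, "x": -0.6, "y": 0.6, "z": 0, "fingers": 1}
    - {"ax": 0, "ay": 0, "az": 0.42, "x": -0.9, "y": 0.9, "z": 0, "fingers": 1}
    - {"ax": 0, "ay": 0, "az": 0.56, "x": -1.2, "y": 1.2, "z": 0, "fingers": 1}
    - {"ax": 0, "ay": 0, "az": 0.7, "x": -1.6, "y": 1.5, "z": 0, "fingers": 1}
    - {"ax": 0, "ay": 0, "az": 0.84, "x": -2, "y": 1.8, "z": 0, "fingers": 1}
    - {"ax": 0, "ay": 0, "az": 0.96, "x": -2.2, "y": 1.8, "z": 0, "fingers": 1}
    - {"ax": 0, "ay": 0, "az": 0.96, "x": -2.2, "y": 1.8, "z": 0, "fingers": 1}

```text
time: 16.55
position: [0.5584, 0.0704, 0.2006]
ee_rot: [-0.0, 0.698, 0.717, -0.0]
force: [0.8, 0.2, -1.7]
finger_gap: 0.18
finger_force: 35.0
```

```bash
python3 - <<'E'
from h import *
s=robot.get_state();print(s['time'],s['position'],s['ee_rot'],s['force'],s['wrist_torque'],s['finger_gap'])
f=grab('wrist','w7.png');im=f['pixels']
# pull & lid edges: light strip rows/cols profile
h=cv2.cvtColor(im,cv2.COLOR_BGR2HSV)
m=((h[...,0]>5)&(h[...,0]<14)&(h[...,1]>120)).astype(np.uint8)
n,l,st,c=cv2.connectedComponentsWithStats(m)
for i in range(1,n):
    if st[i,4]>60: print(st[i],c[i].round(1))
E
```

```text
16.55 [0.5583576  0.07035021 0.20062459] [-3.70124477e-04  6.97527848e-01  7.16557573e-01 -9.66076084e-05] [ 0.76626623  0.19613138 -1.658025  ] [ 0.06754131  0.0903233  -0.02404167] 0.17955505767392146
[617 212  21  35 145] [624.5 229.1]
[301 239  34  65 863] [317.9 269.1]
[475 267  11  16  62] [479.7 274.6]
[582 370  39  30 487] [601.  388.2]
```

```bash
python3 - <<'E'
from h import *
A=cv2.imread('pics/w2.png');B=cv2.imread('pics/w7.png')
for im in(A,B):
    h=cv2.cvtColor(im,cv2.COLOR_BGR2HSV);m=((h[...,0]>5)&(h[...,0]<14)&(h[...,1]>120)).astype(np.uint8)
    n,l,st,c=cv2.connectedComponentsWithStats(m)
    for i in range(1,n):
        if st[i,4]>60 and 290<c[i][0]<350: print(st[i],c[i].round(1))
# wooden strip / lid front edge rows on columns either side
for im in(A,B):
    g=cv2.cvtColor(im,cv2.COLOR_BGR2GRAY)
    print([int(v) for v in g[215:300:2,270:285].mean(1)]);print([int(v) for v in g[215:300:2,355:370].mean(1)])
tA=A[225:310,285:350]
# track pull template
t=A[245:300,300:338];r=cv2.matchTemplate(B[230:320,285:355],t,cv2.TM_CCOEFF_NORMED);print(cv2.minMaxLoc(r))
E
```

```text
[302 240  34  68 925] [318.9 272.2]
[301 239  34  65 863] [317.9 269.1]
[109, 107, 102, 104, 109, 117, 121, 144, 164, 168, 167, 167, 167, 167, 167, 167, 158, 113, 81, 69, 64, 57, 53, 46, 40, 34, 29, 27, 26, 25, 25, 25, 24, 23, 24, 24, 23, 24, 25, 26, 24, 25, 25]
[145, 148, 136, 110, 111, 124, 126, 145, 168, 171, 170, 155, 139, 138, 141, 141, 138, 136, 131, 117, 108, 96, 84, 74, 63, 55, 47, 42, 36, 31, 28, 26, 25, 24, 24, 25, 26, 26, 25, 25, 23, 23, 25]
[136, 136, 136, 136, 136, 134, 138, 161, 170, 170, 172, 172, 173, 172, 171, 166, 127, 96, 76, 65, 57, 52, 47, 39, 35, 30, 27, 24, 22, 22, 21, 23, 22, 23, 20, 22, 22, 23, 23, 24, 22, 22, 22]
[196, 196, 198, 197, 198, 193, 181, 197, 203, 203, 204, 204, 203, 203, 203, 198, 160, 140, 118, 102, 89, 73, 61, 59, 53, 48, 45, 40, 33, 28, 26, 25, 24, 23, 23, 22, 23, 23, 22, 24, 20, 23, 21]
(-0.06268095970153809, 0.9656463265419006, (0, 8), (15, 14))
```

Request:
step_arm:
  deltas:
    - {"ax": 0, "ay": 0, "az": 0, "x": 0, "y": 0, "z": -2.5, "fingers": 1}
    - {"ax": 0, "ay": 0, "az": 0, "x": 0, "y": 0, "z": -4, "fingers": 1}
    - {"ax": 0, "ay": 0, "az": 0, "x": 0, "y": 0, "z": -4.5, "fingers": 1}
    - {"ax": 0, "ay": 0, "az": 0, "x": 0, "y": 0, "z": -4.5, "fingers": 1}

```text
time: 17.0
position: [0.5584, 0.0702, 0.1549]
ee_rot: [-0.0, 0.698, 0.716, -0.001]
force: [-0.1, 0.3, -2.3]
finger_gap: 0.173
finger_force: 35.0
```

Request:
step_arm:
  deltas:
    - {"ax": 0, "ay": 0, "az": 0, "x": 0, "y": 0, "z": -0.2, "fingers": 1}
    - {"ax": 0, "ay": 0, "az": 0, "x": 0, "y": 0, "z": -0.2, "fingers": 1}

```text
time: 17.2
position: [0.5592, 0.0704, 0.1542]
ee_rot: [0.0, 0.698, 0.716, 0.0]
force: [0.9, 0.4, -1.4]
finger_gap: 0.18
finger_force: 35.0
```

Request:
step_arm:
  deltas:
    - {"ax": 0, "ay": 0, "az": 0, "x": 0, "y": 0, "z": -0.2, "fingers": 1}
    - {"ax": 0, "ay": 0, "az": 0, "x": 0, "y": 0, "z": -0.2, "fingers": 1}

```text
time: 17.4
position: [0.5593, 0.0706, 0.1521]
ee_rot: [0.0, 0.698, 0.716, 0.0]
force: [0.3, 0.7, 1.3]
finger_gap: 0.177
finger_force: 35.0
```

Request:
step_arm:
  deltas:
    - {"ax": 0, "ay": 0, "az": 0, "x": 0, "y": 0, "z": 0.15, "fingers": 1}
    - {"ax": 0, "ay": 0, "az": 0, "x": 0.02, "y": -1, "z": 0.15, "fingers": 1}
    - {"ax": 0, "ay": 0, "az": 0, "x": 0.04, "y": -2, "z": 0.15, "fingers": 1}
    - {"ax": 0, "ay": 0, "az": 0, "x": 0.06, "y": -3, "z": 0.15, "fingers": 1}
    - {"ax": 0, "ay": 0, "az": 0, "x": 0.08, "y": -4, "z": 0.15, "fingers": 1}
    - {"ax": 0, "ay": 0, "az": 0, "x": 0.1, "y": -5, "z": 0.15, "fingers": 1}

```text
time: 18.0
position: [0.5599, 0.0193, 0.1533]
ee_rot: [0.0, 0.698, 0.716, 0.0]
force: [-0.2, 1.1, 1.9]
finger_gap: 0.178
finger_force: 35.0
```

Request:
step_arm:
  deltas:
    - {"ax": 0, "ay": 0, "az": 0, "x": 0.02, "y": -1, "z": 0, "fingers": 1}
    - {"ax": 0, "ay": 0, "az": 0, "x": 0.04, "y": -2, "z": 0, "fingers": 1}

```text
time: 18.2
position: [0.5604, -0.0003, 0.1533]
ee_rot: [-0.0, 0.698, 0.716, 0.0]
force: [0.1, 2.9, 1.9]
finger_gap: 0.179
finger_force: 35.0
```

Request:
step_arm:
  deltas:
    - {"ax": 0, "ay": 0, "az": 0, "x": 0.02, "y": -1, "z": 0.1, "fingers": 1}
    - {"ax": 0, "ay": 0, "az": 0, "x": 0.04, "y": -2, "z": 0.1, "fingers": 1}
    - {"ax": 0, "ay": 0, "az": 0, "x": 0.06, "y": -3, "z": 0.1, "fingers": 1}
    - {"ax": 0, "ay": 0, "az": 0, "x": 0.08, "y": -4, "z": 0.1, "fingers": 1}

```text
time: 18.6
position: [0.5608, -0.0407, 0.154]
ee_rot: [-0.0, 0.698, 0.716, -0.0]
force: [0.6, -0.3, -1.1]
finger_gap: 0.18
finger_force: 35.0
```

Request:
step_arm:
  deltas:
    - {"ax": 0, "ay": 0, "az": 0, "x": 0.02, "y": -1, "z": 0, "fingers": 1}
    - {"ax": 0, "ay": 0, "az": 0, "x": 0.04, "y": -2, "z": 0, "fingers": 1}
    - {"ax": 0, "ay": 0, "az": 0, "x": 0.06, "y": -3, "z": 0, "fingers": 1}
    - {"ax": 0, "ay": 0, "az": 0, "x": 0.07, "y": -3.4, "z": 0, "fingers": 1}

```text
time: 19.0
position: [0.5617, -0.0752, 0.1543]
ee_rot: [0.0, 0.698, 0.716, -0.0]
force: [-0.9, 0.7, -0.9]
finger_gap: 0.178
finger_force: 35.0
```

Request:
step_arm:
  deltas:
    - {"ax": 0, "ay": 0, "az": 0, "x": 0, "y": -0.3, "z": 0, "fingers": 1}
    - {"ax": 0, "ay": 0, "az": 0, "x": 0.01, "y": -0.45, "z": 0, "fingers": 1}
    - {"ax": 0, "ay": 0, "az": 0, "x": 0.01, "y": -0.45, "z": 0, "fingers": 1}

```text
time: 19.3
position: [0.5619, -0.0779, 0.1542]
ee_rot: [-0.0, 0.698, 0.716, 0.0]
force: [-0.6, -0.2, -1.3]
finger_gap: 0.179
finger_force: 35.0
```

Request:
step_arm:
  deltas:
    - {"ax": 0, "ay": 0, "az": 0, "x": 0, "y": 0, "z": -0.3, "fingers": 1}
    - {"ax": 0, "ay": 0, "az": 0, "x": 0, "y": 0, "z": -0.45, "fingers": 1}
    - {"ax": 0, "ay": 0, "az": 0, "x": 0, "y": 0, "z": -0.45, "fingers": 1}

```text
time: 19.6
position: [0.5617, -0.0777, 0.1494]
ee_rot: [-0.0, 0.698, 0.716, -0.0]
force: [-0.3, -0.2, -2.2]
finger_gap: 0.176
finger_force: 35.0
```

Request:
step_arm:
  deltas:
    - {"ax": 0, "ay": 0, "az": 0, "x": 0, "y": 0, "z": -0.2, "fingers": 1}
    - {"ax": 0, "ay": 0, "az": 0, "x": 0, "y": 0, "z": -0.2, "fingers": 1}

```text
time: 19.8
position: [0.562, -0.0779, 0.1485]
ee_rot: [-0.0, 0.698, 0.716, 0.0]
force: [-2.3, 1.5, 7.8]
finger_gap: 0.178
finger_force: 35.0
```

Request:
step_arm:
  deltas:
    - {"ax": 0, "ay": 0, "az": 0, "x": 0, "y": 0, "z": -0.2, "fingers": 1}
    - {"ax": 0, "ay": 0, "az": 0, "x": 0, "y": 0, "z": -0.2, "fingers": 1}

```text
time: 20.0
position: [0.562, -0.078, 0.1484]
ee_rot: [-0.001, 0.698, 0.716, 0.001]
force: [-10.8, 3.7, 27.9]
finger_gap: 0.174
finger_force: 35.0
```

Request:
step_arm:
  deltas:
    - {"ax": 0, "ay": 0, "az": 0, "x": 0, "y": 0, "z": 0.35, "fingers": 1}
    - {"ax": 0, "ay": 0, "az": 0, "x": 0, "y": 0, "z": 0.35, "fingers": 1}

```text
time: 20.2
position: [0.5622, -0.0781, 0.1497]
ee_rot: [0.0, 0.698, 0.716, 0.0]
force: [0.1, 0.1, -2.0]
finger_gap: 0.177
finger_force: 35.0
```

Request:
step_arm:
  deltas:
    - {"ax": 0, "ay": 0, "az": 0, "x": 0, "y": 0.2, "z": 0, "fingers": 1}
    - {"ax": 0, "ay": 0, "az": 0, "x": 0, "y": 0.3, "z": 0, "fingers": 1}
    - {"ax": 0, "ay": 0, "az": 0, "x": 0, "y": 0.3, "z": 0, "fingers": 1}

```text
time: 20.5
position: [0.5618, -0.0761, 0.149]
ee_rot: [0.001, 0.698, 0.716, -0.001]
force: [0.2, -4.1, -0.5]
finger_gap: 0.179
finger_force: 35.0
```

Request:
step_arm:
  deltas:
    - {"ax": 0, "ay": 0, "az": 0, "x": 0, "y": -0.2, "z": 0, "fingers": 1}
    - {"ax": 0, "ay": 0, "az": 0, "x": 0, "y": -0.35, "z": -0.05, "fingers": 1}
    - {"ax": 0, "ay": 0, "az": 0, "x": 0, "y": -0.35, "z": -0.1, "fingers": 1}

```text
time: 20.8
position: [0.5618, -0.0779, 0.1484]
ee_rot: [-0.001, 0.698, 0.716, 0.0]
force: [-3.8, 0.6, 8.8]
finger_gap: 0.18
finger_force: 35.0
```

Request:
step_arm:
  deltas:
    - {"ax": 0, "ay": 0, "az": 0, "x": 0, "y": 0, "z": 0, "fingers": 0.4}
    - {"ax": 0, "ay": 0, "az": 0, "x": 0, "y": 0, "z": 0, "fingers": 0}
    - {"ax": 0, "ay": 0, "az": 0, "x": 0, "y": 0, "z": 0, "fingers": 0}
    - {"ax": 0, "ay": 0, "az": 0, "x": 0, "y": 0, "z": 1.5, "fingers": 0}
    - {"ax": 0, "ay": 0, "az": 0, "x": 0, "y": 0, "z": 5, "fingers": 0}
    - {"ax": 0, "ay": 0, "az": 0, "x": 0, "y": 0, "z": 9.3, "fingers": 0}
    - {"ax": 0, "ay": 0, "az": 0, "x": 0, "y": 0, "z": 9.3, "fingers": -1}
    - {"ax": 0, "ay": 0, "az": 0, "x": 0, "y": 0, "z": 9.3, "fingers": -1}

```text
time: 21.6
position: [0.5625, -0.0786, 0.243]
ee_rot: [0.001, 0.698, 0.716, 0.001]
force: [1.3, -0.0, -0.7]
finger_gap: 0.656
finger_force: 0.0
```

```bash
python3 - <<'E'
from h import *
s=robot.get_state();print(s['time'],s['position'],s['force'])
A=cv2.imread('pics/w1.png');P1=load('wrist')
f=grab('wrist','w8.png');B=f['pixels'];print(f['pose'].round(4).tolist())
t=A[172:224,305:333];r=cv2.minMaxLoc(cv2.matchTemplate(B[140:260,270:370],t,cv2.TM_CCOEFF_NORMED));print('pull at',r[3][0]+270,r[3][1]+140,'was 305 172',r[1])
t=A[150:172,225:415];r=cv2.minMaxLoc(cv2.matchTemplate(B[130:200,205:435],t,cv2.TM_CCOEFF_NORMED));print('front',r[3][0]+205,r[3][1]+130,'was 225 150',r[1])
# row profile through lip / lid front edge / strip
for im in(A,B):
    g=cv2.cvtColor(im,cv2.COLOR_BGR2GRAY)
    print([int(v) for v in g[150:210,350:356].mean(1)]);print([int(v) for v in g[150:210,275:281].mean(1)])
E
```

```text
21.6 [ 0.56251652 -0.0785992   0.24295041] [ 1.3349901  -0.02703867 -0.67664916]
[[0.9997, -0.0235, -0.011, 0.5602], [0.0258, 0.9451, 0.3257, 0.0056], [0.0028, -0.3258, 0.9454, 0.3242], [0.0, 0.0, 0.0, 1.0]]
pull at 303 184 was 305 172 0.9423501491546631
front 223 162 was 225 150 0.9561566710472107
[88, 88, 87, 86, 86, 86, 85, 84, 84, 85, 88, 94, 99, 104, 105, 103, 101, 103, 112, 130, 147, 160, 166, 167, 167, 167, 168, 167, 167, 167, 166, 164, 156, 146, 137, 133, 133, 134, 136, 136, 137, 137, 138, 140, 142, 144, 144, 145, 146, 146, 147, 143, 143, 144, 145, 146, 146, 147, 147, 147]
[90, 90, 87, 87, 86, 87, 86, 85, 83, 83, 87, 91, 98, 102, 105, 106, 113, 125, 129, 132, 141, 153, 159, 160, 161, 161, 161, 160, 160, 161, 161, 161, 160, 163, 167, 174, 177, 178, 178, 177, 176, 175, 175, 177, 178, 178, 175, 163, 145, 129, 122, 120, 123, 132, 148, 156, 160, 161, 161, 161]
[177, 153, 143, 141, 141, 140, 138, 130, 116, 102, 93, 91, 89, 88, 87, 87, 88, 87, 85, 85, 84, 85, 88, 91, 98, 107, 113, 116, 115, 111, 111, 125, 143, 159, 166, 168, 169, 168, 168, 169, 168, 168, 168, 166, 157, 144, 137, 137, 138, 137, 138, 137, 138, 138, 138, 140, 142, 145, 152, 158]
[137, 138, 141, 143, 141, 140, 136, 125, 110, 98, 92, 90, 89, 89, 88, 86, 88, 87, 86, 84, 83, 84, 88, 106, 128, 147, 157, 160, 158, 151, 142, 137, 144, 154, 161, 162, 162, 162, 163, 163, 163, 163, 163, 163, 162, 165, 172, 170, 155, 134, 123, 120, 119, 118, 119, 120, 122, 123, 123, 124]
```

```bash
python3 -c "
from rig import robot
print(robot.close_job())"
```

```text
the job is handed in; nothing more can be done
None
```

The tomato from the board is now in the front half beside the other tomato, the lid is shut behind its lip, and the garlic was left in the bowl; the job is handed in at about 22 s.

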